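# Clamp a block in the drilling fixture

### The arm

A 6-joint arm with a two-finger parallel gripper is mounted at the origin on a cart in front of the work surface, level with it; the furniture and walls round the work are solid. World frame = base frame: x ahead of the robot, y to its left, z up, the work surface at z = 0. Lengths are in m, angles in rad, forces in N, time in s.
With the tool pointing down it reaches from about 0.35 to 0.975 m from the base axis. Payload 4.9 kg.
Tool frame: the origin (TCP) lies midway between the tips of the shut fingers; the grasp point (between the pads) lies 19 mm behind it; z points along the fingers, y is the line along which they close (so a half turn about z gives the same grasp; the last joint's range is limited). The gripper opens to 85 mm and grips with 20 to 120 N. Pads are 22 mm wide; open, the fingers measure 114 mm over their backs; the gripper's body (76 mm by 85 mm) begins 54 mm behind the grasp point. The pads swing forward as they close: fully open they stand 13 mm farther back than shut.
Start: joints at [-1.38, 0.053, 1.613, -0, 1.476, -0.119], TCP at [0.191, -0.595, 0.231] pointing down, gripper open.
Joint ranges: [-3.01, 3.01], [-1.01, 2.22], [0.06, 2.58], [-1.02, 4.17], [0.09, 2.62], [-3.14, 3.14]. Speed limits (rad/s): [2.57, 2.57, 3.14, 3.14, 3.14, 3.14].

### API

Orientations are given as a rotation vector (axis times angle).
In Python, from station import ctrl gives the robot as it stands. The module is installed in compiled form; this text tells all that it offers.
- The arm moves only by the shell command python3 -m handwheel 'ROWS' [OPENING] [FORCE]. ROWS is JSON, a list of rows, each a list of 2 entries, a list of its own where there are three numbers: the shift along the tool's x, y, z in cm, then the turn, a rotation vector about the tool's x, y, z in rad. In form: [[[tx, ty, tz], [ax, ay, az]], ...]. A call has 1 to 5 rows; each row is the pose to reach, as a shift and turn from the pose commanded when the call began, along the tool's axes at that moment; what a row does not reach only later rows make up. A row lasts 1/8 s, in which the tool goes at most 62.5 mm and 10.7 degrees, less where a joint would pass 70% of its speed; a pose out of reach is approached as far as the arm can. A call with a gripper value outside its range is refused whole. OPENING is the gripper's target within -1 to 1 (shut at 1, half-way at 0, fully open at -1), set as the call begins (- or left out, the last holds). The fingers move at their own pace and stop on an object; FORCE is the grip in N (left out, the last holds). Time passes only in rows, so rows that repeat a pose let the fingers close. It gives the time, the measured TCP pose, the force, the opening and the grip force at its end, in the units of the state.
- ctrl.get_obs(): the state, without advancing time (a new reading comes with each control period).
- ctrl.get_image(name): name is "side" or "top" or "wrist"; returns the picture (420x560x3 uint8, blue, green, red); there is no depth.
- ctrl.calibration(name): a dict with "fx", "fy", "cx", "cy" (pixels), "k1" (the pictures are not rectified: a ray, as slopes to the right and down, at radius r is drawn at 1 + k1 r^2 times it, then the intrinsics apply), "R" (3x3) and "t" (3): a world point X has camera coordinates R X + t. Camera axes: x right, y down, z forward; pixel columns grow to the right and rows downward; lengths in m; the calibration is good to about 2 mm. A picture is of the moment at which its call begins: read the wrist's pose just before it. calibration takes no time and is no camera call; for the wrist camera it gives the pose at the moment of the call.
- ctrl.finish_job(): hands the job in; it is judged then, once.
Trained networks look in the newest picture that a camera, given by its name, has taken for a name from the list of things; names that differ only in an ending like _2 or _b are one class to them, and where a whole thing is asked for, a point or a joint stands for the part that bears it (a point fixed in the world has none). Each returns a list of dicts, best first, with "score" (0 to 1); they miss things now and then, are a little off and sometimes report something else, mostly with a low value. They report only what shows in the picture. A call takes as long as a camera call.
- ctrl.look_for(camera, query): "position" ([column, row] in pixels, amid what is visible of it).
- ctrl.landmark_of(camera, query): "position" ([column, row] in pixels: a listed point, or the origin of a listed thing).
The state is a dict: "t": time; "q": joint angles; "dq": joint speeds; "effort": joint torques, N m; "tool_pos": TCP position; "tool_rot": TCP orientation; "contact_force": force on the tool from outside, world axes, zero at the start; "wrist_torque": the same for the moment, N m; "opening": finger opening in m; "grip_force": force on a finger pad.
Only numpy, scipy, OpenCV 4.12 (cv2) and the standard library are available. Lean on these libraries where they do the work, as an engineer would, in place of code of your own. Each camera call takes 0.05 s, during which the arm holds its last target. There are 200 camera calls.

### The job

Tip the blue block out of the stock rack by its top, until it leans on the rack's sloped front, then lift it out and stand it upright in the nest of the drilling fixture. Then swing the green clamp arm over it as far as it goes and screw the black knob clockwise, regripping as needed, until it stops and the pad holds the block firmly. Leave the bare blocks standing in the rack and do not knock over the spray can.

Things in the scene. Friction and masses are not known exactly. Their poses are not given: they have to be found in the camera images.
- blue_block: blue block, 72 (its x) x 32 (its y) x 125 mm (its z), 0.22-0.4 kg; held by its top it pivots in the fingers unless gripped hard (80 N or more); origin at the centre of its underside, z up when it stands. It starts in the rack in one of three places of a packed row, its narrow face (32 mm wide) to the rack's front (-x).
- bare_block_a: bare aluminium block of the same size and origin, beside the blue one, about 1 mm apart
- bare_block_b: second bare aluminium block, same size and origin
- rack: fixed grey stock rack; origin at the bench under the row's centre; -x is its front. Floor 6 mm above the bench. Row along its y: places at y = -33, 0, 33 mm, between end walls (outer faces at +-58 mm) 74 mm high. Behind the row only a heel ridge 18 mm high (x = 38 to 46 mm): above it the blocks' backs are free.
- rack_toe (a point): middle of the toe line at the front of the blocks, on the rack floor (rack x = -37 mm). From here an apron 55 mm long rises forward (-x), leaning 0.645 rad from vertical. A block pulled forward by the back of its top pivots on its front bottom edge, overbalances at about 0.52 rad and stays leaning 0.645 rad on the apron, its upper half clear of its neighbours.
- fixture: fixed drilling fixture, steel base 180 (x) x 110 (y) x 15 mm, origin at the bench under its centre. Its nest is toward -x, its post (28 mm thick) stands 54 mm toward +x from the origin. Between fixture and rack the bench carries a big black case, x = 0.33 to 0.58, y = 0 to 0.24 m, top at 0.275 m: carry the block over it. A grinder (top 0.25 m) stands to the left, nearer the robot.
- nest (a point): centre of the nest floor, 15 mm above the bench, 38 mm toward fixture -x. The nest is a rim 10 mm high, inside 84 (fixture x) x 44 (fixture y) mm; the block stands in it with its long side along fixture x.
- clamp_arm (a joint): green swing arm, angle about the post, rad: 0 = at its stop, pointing along fixture -x with the screw over the nest centre; grows counter-clockwise from above (open arm points to fixture -y). 24 mm wide, underside 156, top 176 mm above the bench; screw axis 92 mm from post axis. Stays where left; moves with 2 to 4 N at the knob.
- swing_axis (a point): point on the arm's swing axis (post axis), at the height of the arm's top, 176 mm above the bench
- knob_grip (a point): centre of the round black knurled knob on the clamp screw, 51 mm diameter, 26 mm high; this point is at half its height, on the screw axis; about 215 mm above the bench with the screw fully up. Its underside is 18 to 26 mm above the arm. It sinks with the screw.
- clamp_screw (a joint): turn of the knob, rad, grows clockwise seen from above; range 0 to 5.5, where it meets a hard stop. It lowers the screw by 9 mm per full turn (1.43 mm per rad), friction 0.06 Nm, stays where left. The pad touches the seated block at about 3.9 rad.
- pad: round rubber-faced pad, 22 mm diameter, on the screw's lower end; origin at the centre of its underside. It is sprung (7 N per mm), so at the stop it presses with about 16 N.
- spray_can: spray can with a yellow cap, 59 mm diameter, 200 mm tall, standing loose near the work; origin under its centre
- blue_block_top (a point): centre of the blue block's top face, 125 mm above its origin

How it is judged:
On the way, in this order (a step that is already met when the one before it is completed fails the run):
1. the blue block is tipped out and leans forward on the rack's front (angle between blue_block's own z axis and vertical above 0.5 rad and z of blue_block in the frame of rack below 0.06 m and x of blue_block_top in the frame of rack below -0.04 m and horizontal distance between blue_block and rack below 0.08 m), for 0.2 s.
2. the blue block stands in the nest, released, with the arm still open (horizontal distance between blue_block and nest below 0.01 m and angle between blue_block's own z axis and vertical below 0.05 rad and z of blue_block in the frame of fixture below 0.018 m and contact force between the fingers and blue_block below 0.1 N and value of joint clamp_arm above 0.5 rad), for 0.2 s.
3. the arm is swung over the block while the screw is still up (horizontal distance between blue_block and nest below 0.01 m and angle between blue_block's own z axis and vertical below 0.05 rad and z of blue_block in the frame of fixture below 0.018 m and value of joint clamp_arm below 0.08 rad and value of joint clamp_screw below 3.6 rad), for 0.1 s.
At the end, for the whole second after the job is handed in: Blue block upright (0.05 rad) on the nest floor within 10 mm of its centre; arm against its stop (under 0.08 rad); screw past 5.1 rad, pad pressing the block with over 6 N; bare blocks upright (0.1 rad) in the rack, spray can standing (horizontal distance between blue_block and nest below 0.01 m and angle between blue_block's own z axis and vertical below 0.05 rad and z of blue_block in the frame of fixture below 0.018 m and value of joint clamp_arm below 0.08 rad and value of joint clamp_screw above 5.1 rad and contact force between pad and blue_block above 6 N and linear speed of blue_block below 0.02 m/s and angle between each of bare_block_a, bare_block_b's own z axis and vertical below 0.1 rad and angle between spray_can's own z axis and vertical below 0.2 rad); the robot touches nothing.
It fails at once if a bare block is tipped over or moved more than 30 mm ((angle between bare_block_a's own z axis and vertical above 0.3 rad or distance of bare_block_a from where it was at the start of the episode above 0.03 m) or (angle between bare_block_b's own z axis and vertical above 0.3 rad or distance of bare_block_b from where it was at the start of the episode above 0.03 m)).
It fails at once if the spray can is knocked over (angle between spray_can's own z axis and vertical above 0.5 rad).
It also fails if it takes over 72 s, if anything falls off the work surface, if the arm or the gripper's body presses on something with over 40 N, if the wrist force passes 120 N, or if a joint passes its speed limit or range.

## Working session

There is one attempt and no reset: what is moved stays moved. The work goes in short steps, Python scripts to look and compute and a shell command to move; the robot and the scene stay as the last step left them, time stands still between calls to the robot, and variables do not carry over. Pictures are saved under pics/ and viewed, at most 10 in all, crops included, and the job is handed in when it is done.

```bash
mkdir -p pics; cat > h.py <<'E'
import numpy as np, cv2, json
from station import ctrl
from scipy.spatial.transform import Rotation as Ro
def ray(cam,p,c=None):
    c=c or ctrl.calibration(cam)
    K=np.array([[c['fx'],0,c['cx']],[0,c['fy'],c['cy']],[0,0,1.]])
    u=cv2.undistortPoints(np.array([[p]],float),K,np.array([c['k1'],0,0,0,0.]))[0,0]
    R=np.array(c['R']);t=np.array(c['t'])
    return -R.T@t, R.T@np.array([u[0],u[1],1])
def onz(cam,p,z,c=None):
    o,d=ray(cam,p,c); return o+d*(z-o[2])/d[2]
def proj(cam,X,c=None):
    c=c or ctrl.calibration(cam)
    K=np.array([[c['fx'],0,c['cx']],[0,c['fy'],c['cy']],[0,0,1.]])
    return cv2.projectPoints(np.array(X,float).reshape(-1,1,3),cv2.Rodrigues(np.array(c['R']))[0],np.array(c['t'],float),K,np.array([c['k1'],0,0,0,0.]))[0][:,0]
def tri(p1,p2):
    (o1,d1),(o2,d2)=ray('top',p1),ray('side',p2)
    s=np.linalg.lstsq(np.c_[d1,-d2],o2-o1,rcond=None)[0]
    a,b=o1+d1*s[0],o2+d2*s[1]; return (a+b)/2,np.linalg.norm(a-b)
def rel(target,rotvec):
    """shift (cm) and turn from the current pose, tool axes"""
    o=ctrl.get_obs();R=Ro.from_rotvec(o['tool_rot'])
    return np.round(R.inv().apply(np.array(target)-o['tool_pos'])*100,2),np.round((R.inv()*Ro.from_rotvec(rotvec)).as_rotvec(),3)
E
python3 - <<'E'
from h import *
np.set_printoptions(precision=4,suppress=True)
for cam in('top','side'):
    im=ctrl.get_image(cam);cv2.imwrite(f'pics/{cam}0.png',im)
    c=ctrl.calibration(cam);print(cam,-np.array(c['R']).T@c['t'],np.array(c['R'])[2],c['fx'])
    for n in['blue_block','bare_block_a','rack','rack_toe','fixture','nest','swing_axis','knob_grip','spray_can','blue_block_top','pad']:
        print(n,[(np.round(r['position']),round(r['score'],2)) for r in ctrl.landmark_of(cam,n)[:3]])
o=ctrl.get_obs();print(o)
E
```

```text
top [0.4723 0.093  1.384 ] [ 0.0547  0.0094 -0.9985] 487.38281361619255
blue_block [(array([379., 214.]), 0.68)]
bare_block_a [(array([353., 217.]), 0.92), (array([365., 211.]), 0.54)]
rack [(array([364., 213.]), 0.69)]
rack_toe [(array([366., 227.]), 0.79)]
fixture [(array([191., 245.]), 0.71)]
nest [(array([198., 259.]), 0.66)]
swing_axis [(array([173., 228.]), 0.77)]
knob_grip [(array([205., 222.]), 0.84)]
spray_can [(array([280., 177.]), 0.98)]
blue_block_top [(array([386., 210.]), 0.92)]
pad [(array([364., 227.]), 0.46)]
side [1.0163 0.2504 1.0473] [-0.455  -0.1448 -0.8787] 403.67694934832156
blue_block [(array([194., 203.]), 0.65), (array([207., 205.]), 0.47)]
bare_block_a [(array([216., 210.]), 0.78), (array([209., 208.]), 0.68)]
rack [(array([208., 206.]), 0.67)]
rack_toe [(array([209., 195.]), 0.62)]
fixture [(array([377., 226.]), 0.66)]
nest [(array([375., 212.]), 0.86)]
swing_axis [(array([394., 216.]), 0.98)]
knob_grip [(array([360., 201.]), 0.81)]
spray_can [(array([270., 265.]), 0.72)]
blue_block_top [(array([186., 184.]), 0.6), (array([272., 260.]), 0.52)]
pad []
{'t': 1.2, 'q': array([-1.38  ,  0.0527,  1.6129,  0.    ,  1.476 , -0.119 ]), 'dq': array([-0.0003, -0.0015, -0.0008,  0.0008, -0.0006,  0.0008]), 'effort': array([ -0.0004, -39.3686, -37.0459,  -0.0001,   0.0005,   0.    ]), 'tool_pos': array([ 0.1905, -0.5952,  0.2313]), 'tool_rot': array([3.104 , 0.4847, 0.    ]), 'contact_force': array([-0.177 ,  0.3879, -0.1171]), 'wrist_torque': array([-0.0894, -0.0448,  0.0176]), 'grip_force': 0.0, 'opening': 0.0854015104564436}
```

```bash
python3 - <<'E'
import cv2,numpy as np
a=cv2.imread('pics/top0.png')[130:310,120:440];b=cv2.imread('pics/side0.png')[140:320,130:450]
cv2.imwrite('pics/z0.png',np.vstack([cv2.resize(a,(533,300),interpolation=2),cv2.resize(b,(533,300),interpolation=2)]))
from h import *
np.set_printoptions(precision=4,suppress=True)
T=dict(blue=[(379,214),(194,203)],bare=[(353,217),(216,210)],rack=[(364,213),(208,206)],toe=[(366,227),(209,195)],fix=[(191,245),(377,226)],nest=[(198,259),(375,212)],axis=[(173,228),(394,216)],knob=[(205,222),(360,201)],can=[(280,177),(270,265)],btop=[(386,210),(186,184)])
Z=dict(blue=.006,bare=.006,rack=0,toe=.006,fix=0,nest=.015,axis=.176,knob=.215,can=0,btop=.131)
for k,(p,q) in T.items(): print(k,*tri(p,q),onz('top',p,Z[k]),onz('side',q,Z[k]))
E
```

```text
blue [ 0.5418 -0.1772  0.0012] 0.0015014207404748874 [ 0.5413 -0.1755  0.006 ] [ 0.5442 -0.1759  0.006 ]
bare [ 0.5364 -0.1079 -0.0155] 0.008396435921319396 [ 0.5338 -0.1009  0.006 ] [ 0.5473 -0.1046  0.006 ]
rack [ 0.5442 -0.1311  0.011 ] 0.001494624096874055 [ 0.545  -0.1336  0.    ] [ 0.5389 -0.1344  0.    ]
toe [ 0.5059 -0.1399  0.0077] 0.005826311451679059 [ 0.5049 -0.1374  0.006 ] [ 0.506  -0.1433  0.006 ]
fix [0.4609 0.3587 0.0021] 0.00451767986298123 [0.4605 0.3614 0.    ] [0.4604 0.3567 0.    ]
nest [0.4205 0.3413 0.0054] 0.001656187047033212 [0.421  0.3388 0.015 ] [0.4258 0.3413 0.015 ]
axis [0.5054 0.3763 0.1588] 0.0005256696325176457 [0.5049 0.3726 0.176 ] [0.5154 0.3736 0.176 ]
knob [0.5178 0.2852 0.2094] 0.001746429492098091 [0.5174 0.2852 0.215 ] [0.5214 0.2842 0.215 ]
can [ 0.6549  0.1001 -0.0147] 0.00963570375547165 [0.6515 0.1046 0.    ] [0.6613 0.0977 0.    ]
btop [ 0.5463 -0.1734  0.1177] 0.0018321271793239962 [ 0.5451 -0.1697  0.131 ] [ 0.5533 -0.1682  0.131 ]
```

View pics/z0.png

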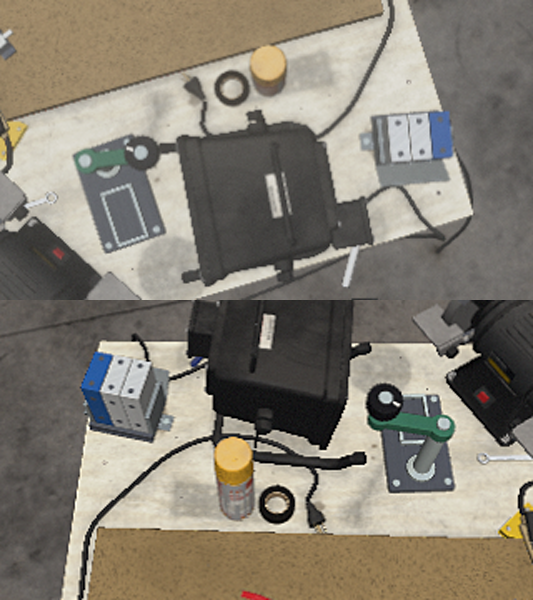

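The top view shows the row bare, bare, blue, with blue at the -y end. The apron faces the robot, and the green arm is open with the knob toward -y. The can is behind the case. Next I work out the hover pose.

```bash
python3 - <<'E'
from h import *
np.set_printoptions(precision=4,suppress=True)
c=ctrl.calibration('wrist');o=ctrl.get_obs();R=Ro.from_rotvec(o['tool_rot']);Rc=np.array(c['R'])
print(R.inv().apply(-Rc.T@c['t']-o['tool_pos']),R.inv().apply(Rc[2]),R.inv().apply(Rc[0]),c['fx'])
D=Ro.from_euler('x',np.pi)
for yaw in(0,1.571): print(rel([.50,-.16,.33],(Ro.from_euler('z',yaw)*D).as_rotvec()))
E
```

```text
[ 0.0705 -0.0011 -0.1416] [-0.2762 -0.0003  0.9611] [0.0003 1.     0.0004] 322.78526554081776
(array([ 42.74, -32.02,  -9.87]), array([ 0.  , -0.  ,  0.31]))
(array([ 42.74, -32.02,  -9.87]), array([ 0.   ,  0.   , -1.261]))
```

```bash
python3 -m handwheel '[[[6,-4,-2],[0,0,-0.17]],[[10,-7,-3],[0,0,-0.34]],[[15,-10,-5],[0,0,-0.51]],[[20,-14,-7],[0,0,-0.68]],[[25,-18,-8],[0,0,-0.85]]]' -1 30
cat > r.py <<'E'
import sys
from h import *
# r.py x y z yaw [tilt]: shift/turn; tilt>0 leans tool z toward +x of yaw frame
a=[float(v) for v in sys.argv[1:]]
R=Ro.from_euler('z',a[3])*Ro.from_euler('x',np.pi)
if len(a)>5: R=Ro.from_euler('z',a[5])*Ro.from_euler('y',-a[4])*Ro.from_euler('z',-a[5])*R
print(rel(a[:3],R.as_rotvec()))
E
python3 r.py .53 -.16 .33 1.571
```

```text
t: 1.82
tool_pos: [0.371, -0.3519, 0.3118]
tool_rot: [2.622, 1.727, 0.001]
contact_force: [0.8, -0.5, 0.0]
opening: 0.0858
grip_force: 0.0
(array([23.9 ,  7.03, -1.83]), array([ 0.002,  0.001, -0.406]))
```

```bash
python3 -m handwheel '[[[6,1.8,-0.5],[0,0,-0.1]],[[12,3.5,-1],[0,0,-0.2]],[[18,5.3,-1.4],[0,0,-0.3]],[[24,7,-1.8],[0,0,-0.4]],[[24,7,-1.8],[0,0,-0.4]]]' 1 30
python3 - <<'E'
from h import *
o=ctrl.get_obs();print(o['tool_pos'],o['tool_rot'])
c=ctrl.calibration('wrist');im=ctrl.get_image('wrist');cv2.imwrite('pics/w1.png',im);json.dump({k:np.array(v).tolist() for k,v in c.items()},open('c1.json','w'))
Z=dict(blue_block_top=.131,rack_toe=.006,bare_block_a=.006,rack=0,blue_block=.006)
for n in Z: print(n,[(np.round(r['position']),round(r['score'],2),np.round(onz('wrist',r['position'],Z[n],c)[:2],4)) for r in ctrl.landmark_of('wrist',n)[:2]])
E
```

```text
t: 2.45
tool_pos: [0.5319, -0.1579, 0.3285]
tool_rot: [2.226, 2.216, 0.001]
contact_force: [-1.0, 0.3, 0.9]
opening: -0.0001
grip_force: 0.0
[ 0.53190852 -0.15787436  0.32847247] [2.22635773e+00 2.21628364e+00 1.23263181e-03]
blue_block_top [(array([301., 195.]), 0.96, array([ 0.549 , -0.1632]))]
rack_toe [(array([271., 154.]), 0.73, array([ 0.511, -0.132]))]
bare_block_a [(array([289., 131.]), 0.89, array([ 0.5374, -0.1   ])), (array([295., 155.]), 0.59, array([ 0.5452, -0.1335]))]
rack []
blue_block [(array([292., 178.]), 0.72, array([ 0.542 , -0.1661]))]
```

View pics/w1.png

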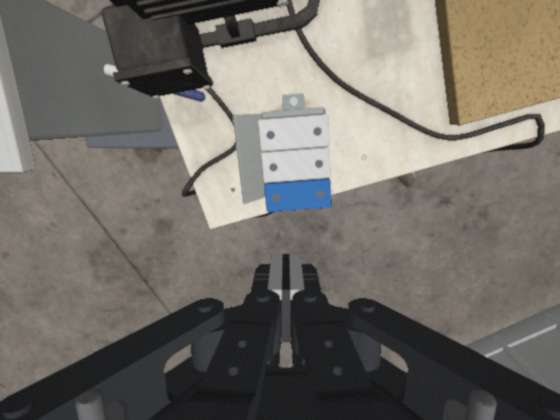

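The close view shows the blue top near (298,195). The bare tops are at (296,163) and (294,133), and the apron is on the left, at (248,155). I'll fit the blue top's outline.

```bash
cat > blue.py <<'E'
from h import *
def bluemask(im):
    h=cv2.cvtColor(im,cv2.COLOR_BGR2HSV); return cv2.inRange(h,(100,150,70),(125,255,255))
def bluerect(im,cam,z,c):
    m=cv2.morphologyEx(bluemask(im),cv2.MORPH_CLOSE,np.ones((5,5)))
    C=max(cv2.findContours(m,0,1)[0],key=cv2.contourArea)
    P=np.array([onz(cam,p[0],z,c)[:2] for p in C],np.float32)*1000
    return cv2.minAreaRect(P),cv2.boundingRect(C)
E
python3 - <<'E'
from blue import *
c=json.load(open('c1.json'));im=cv2.imread('pics/w1.png')
r,b=bluerect(im,'wrist',.131,c);print(r,b)
for p in[(259,116),(327,113),(264,183),(331,180),(265,211),(331,207),(262,150),(329,147)]:print(p,onz('wrist',p,.131,c)[:2])
E
```

```text
((545.0660400390625, -163.531005859375), (68.81111907958984, 30.875755310058594), 4.595882892608643) (265, 179, 66, 33)
(259, 116) [ 0.50574681 -0.08215444]
(327, 113) [ 0.57394803 -0.07959041]
(264, 183) [ 0.50919859 -0.15029776]
(331, 180) [ 0.58035702 -0.14738476]
(265, 211) [ 0.50958685 -0.18122495]
(331, 207) [ 0.58138757 -0.17701865]
(262, 150) [ 0.50792276 -0.11574381]
(329, 147) [ 0.57708563 -0.11300859]
```

```bash
python3 r.py .607 -.1635 .116 1.62
```

```text
(array([-1.000e-02,  7.760e+00,  2.121e+01]), array([-0.   ,  0.   , -0.063]))
```

```bash
python3 -m handwheel '[[[0,4,2],[0,0,-0.03]],[[0,7.8,4],[0,0,-0.06]],[[0,7.8,10],[0,0,-0.06]],[[0,7.8,15.5],[0,0,-0.06]],[[0,7.8,21],[0,0,-0.06]]]'
python3 -m handwheel '[[[0,0,0.2],[0,0,0]],[[0,-0.6,0.2],[0,0,0]],[[0,-1.2,0.2],[0,0,0]],[[0,-1.8,0.2],[0,0,0]],[[0,-2.4,0.2],[0,0,0]]]'
python3 r.py .52 -.168 .114 1.62
```

```text
t: 3.38
tool_pos: [0.6074, -0.1634, 0.1165]
tool_rot: [2.169, 2.273, 0.0]
contact_force: [0.4, -0.3, -0.4]
opening: -0.0002
grip_force: 0.0
t: 4.0
tool_pos: [0.5848, -0.1636, 0.1181]
tool_rot: [2.164, 2.273, 0.002]
contact_force: [1.1, 0.5, 0.4]
opening: -0.0002
grip_force: 0.6
(array([-0.12, -6.49,  0.39]), array([ 0.003,  0.001, -0.   ]))
```

```bash
python3 -m handwheel '[[[0,-0.8,0.1],[0,0,0]],[[-0.1,-1.6,0.2],[0,0,0]],[[-0.1,-2.4,0.3],[0,0,0]],[[-0.1,-3.2,0.3],[0,0,0]],[[-0.1,-4,0.3],[0,0,0]]]'
python3 -m handwheel '[[[0,-0.5,0],[0,0,0]],[[0,-1,0],[0,0,0]],[[0,-1.5,0],[0,0,0]],[[0,-2.0,0],[0,0,0]],[[0,-2.4,0],[0,0,0]]]'
python3 - <<'E'
from h import *
im=ctrl.get_image('wrist');cv2.imwrite('pics/w2.png',im);im2=ctrl.get_image('side')[140:320,100:340]
cv2.imwrite('pics/z2.png',np.hstack([im[:,100:500],cv2.resize(im2,(400,300),interpolation=2) if 0 else cv2.copyMakeBorder(cv2.resize(im2,(400,300),interpolation=2),0,120,0,0,0)]))
E
```

```text
t: 4.62
tool_pos: [0.5434, -0.1661, 0.1129]
tool_rot: [-2.166, -2.275, 0.001]
contact_force: [0.6, -0.3, 0.3]
opening: -0.0001
grip_force: 0.1
t: 5.25
tool_pos: [0.521, -0.1675, 0.114]
tool_rot: [2.165, 2.273, 0.003]
contact_force: [2.9, 0.3, 3.5]
opening: 0.0004
grip_force: 2.2
```

View pics/z2.png

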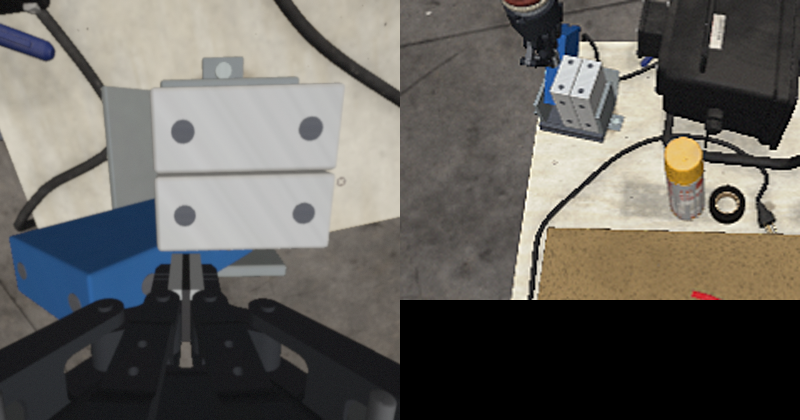

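```bash
python3 -m handwheel '[[[0,2,0],[0,0,0]],[[0,4,-1],[0,0,0]],[[0,4,-7],[0,0,0]],[[0,4,-13],[0,0,0]],[[0,0,-17],[0,0,0.1]]]' -1
python3 r.py .396 -.171 .215 .05 .645 .05
python3 - <<'E'
from h import *
o=ctrl.get_obs();R=Ro.from_rotvec(o['tool_rot']);print(R.as_matrix().round(2))
E
```

```text
t: 5.98
tool_pos: [0.5212, -0.1676, 0.2864]
tool_rot: [2.277, 2.161, 0.001]
contact_force: [0.6, -0.7, 0.2]
opening: 0.0853
grip_force: 0.0
(array([ -0.98, -12.5 ,   7.11]), array([-0.47 ,  0.523,  1.414]))
[[ 0.05  1.    0.  ]
 [ 1.   -0.05 -0.  ]
 [-0.    0.   -1.  ]]
```

```bash
python3 -m handwheel '[[[0,-3,0],[-0.05,0.055,0.15]],[[0,-6,0],[-0.1,0.11,0.3]],[[-0.5,-9,0],[-0.15,0.17,0.45]],[[-0.5,-12,1],[-0.2,0.22,0.6]],[[-1,-12.5,2],[-0.25,0.28,0.75]]]'
python3 r.py .396 -.171 .215 .05 .645 .05
```

```text
t: 6.6
tool_pos: [0.3937, -0.1708, 0.2628]
tool_rot: [-2.861, -1.135, -0.573]
contact_force: [0.7, -0.1, 0.2]
opening: 0.0854
grip_force: 0.0
(array([-1.48, -0.42,  4.53]), array([-0.222,  0.243,  0.659]))
```

```bash
python3 -m handwheel '[[[-0.3,0,1],[-0.05,0.054,0.147]],[[-0.6,-0.2,2],[-0.1,0.11,0.295]],[[-1,-0.3,3],[-0.15,0.165,0.445]],[[-1.5,-0.4,4.5],[-0.222,0.243,0.659]],[[-1.5,-0.4,4.5],[-0.222,0.243,0.659]]]'
python3 - <<'E'
from h import *
o=ctrl.get_obs();R=Ro.from_rotvec(o['tool_rot']);print(o['tool_pos'],R.as_matrix().round(3))
c=ctrl.calibration('wrist');im=ctrl.get_image('wrist');cv2.imwrite('pics/w3.png',im);json.dump({k:np.array(v).tolist() for k,v in c.items()},open('c3.json','w'))
print([(np.round(r['position']),round(r['score'],2)) for r in ctrl.landmark_of('wrist','blue_block_top')])
# expected block corners
yw=.05;X=np.array([np.cos(yw),np.sin(yw),0]);Y=np.array([-np.sin(yw),np.cos(yw),0]);O=np.array([.5434,-.1305,0])
th=.645;up=-np.sin(th)*X+np.cos(th)*np.array([0,0,1]);bk=np.cos(th)*X+np.sin(th)*np.array([0,0,1])
T=O-.037*X+.006*np.array([0,0,1])+.125*up
pts=[T+b*bk+y*Y for b in(0,.072) for y in(-.049,-.017)]+[T-.125*up+.072*bk+y*Y for y in(-.049,-.017)]
p=proj('wrist',pts,c);print(p.round())
for q in p: cv2.circle(im,tuple(int(v) for v in q),4,(0,0,255),1)
cv2.imwrite('pics/w3m.png',im)
E
```

```text
t: 7.22
tool_pos: [0.3958, -0.1706, 0.2124]
tool_rot: [-2.962, -0.077, -0.983]
contact_force: [-0.2, -0.9, 1.1]
opening: 0.0859
grip_force: 0.0
[ 0.39576371 -0.17059159  0.21242876] [[ 0.8    0.053  0.597]
 [ 0.04  -0.999  0.034]
 [ 0.598 -0.003 -0.801]]
[(array([293., 211.]), 0.57)]
[[307. 250.]
 [269. 250.]
 [309. 163.]
 [267. 163.]
 [302. 149.]
 [274. 149.]]
```

View pics/w3m.png

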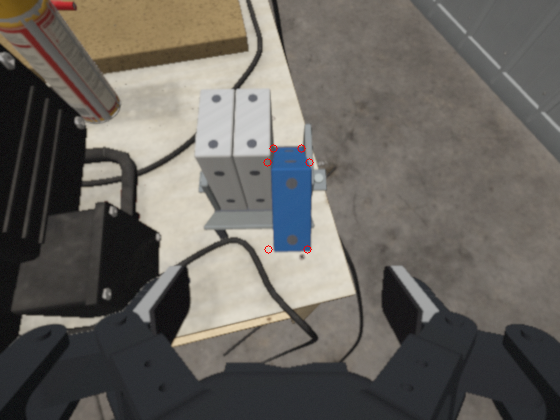

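The lean matches the model, with the block about 4 px (3 mm) to the right of the prediction at (291,200). I'll advance along the tool axis with that correction.

```bash
python3 -m handwheel '[[[0.1,0.3,4],[0,0,0]],[[0.2,0.3,8],[0,0,0]],[[0.2,0.3,11.5],[0,0,0]],[[0.2,0.3,14],[0,0,0]],[[0.2,0.3,15.6],[0,0,0]]]' -0.2
python3 -m handwheel '[[[0,0,0],[0,0,0]],[[0,0,0],[0,0,0]],[[0,0,0],[0,0,0]],[[0,0,0],[0,0,0]],[[0,0,0],[0,0,0]]]' 1 110
python3 -m handwheel '[[[0,0,0],[0,0,0]],[[0.6,0,-0.8],[0,0,0]],[[1.2,0,-1.6],[0,0,0]],[[1.8,0,-2.4],[0,0,0]],[[2.4,0,-3.2],[0,0,0]]]'
```

```text
t: 7.95
tool_pos: [0.4926, -0.1688, 0.0906]
tool_rot: [-2.963, -0.085, -0.984]
contact_force: [-0.3, 0.3, -0.2]
opening: 0.051
grip_force: 0.0
t: 8.57
tool_pos: [0.492, -0.1694, 0.0922]
tool_rot: [-2.964, -0.082, -0.988]
contact_force: [1.7, 0.6, -2.6]
opening: 0.0306
grip_force: 108.6
t: 9.2
tool_pos: [0.4924, -0.1695, 0.1332]
tool_rot: [-2.964, -0.082, -0.989]
contact_force: [0.3, 0.0, -2.3]
opening: 0.0306
grip_force: 108.7
```

```bash
cat > fit.py <<'E'
from h import *
from scipy.optimize import differential_evolution
ims={c:cv2.imread(f'pics/{c}0.png') for c in('top','side')}
cal={c:ctrl.calibration(c) for c in ims}
D={c:np.minimum(cv2.distanceTransform(255-cv2.Canny(ims[c],40,110),cv2.DIST_L2,5),5) for c in ims}
def rect(cx,w,h,z,n=25):
    a=np.array([[-w,-h],[w,-h],[w,h],[-w,h],[-w,-h]])/2;t=np.linspace(0,1,n)[:,None]
    P=np.vstack([a[i]*(1-t)+a[i+1]*t for i in range(4)]);return np.c_[P[:,0]+cx,P[:,1],np.full(len(P),z)]
M=np.vstack([rect(0,.18,.11,.015),rect(-.038,.084,.044,.025)])
def W(p):
    c,s=np.cos(p[2]),np.sin(p[2]);return np.c_[p[0]+c*M[:,0]-s*M[:,1],p[1]+s*M[:,0]+c*M[:,1],M[:,2]]
def cost(p):
    return sum(np.mean(cv2.remap(D[c],proj(c,W(p),cal[c]).astype(np.float32),None,1)) for c in D)
r=differential_evolution(cost,[(.44,.48),(.335,.385),(.2,.5)],seed=1,maxiter=60)
p=r.x;print(p.round(4),r.fun,'nest',p[:2]-.038*np.array([np.cos(p[2]),np.sin(p[2])]),'axis',p[:2]+.054*np.array([np.cos(p[2]),np.sin(p[2])]))
out=[]
for c in D:
    im=cv2.resize(ims[c],None,fx=4,fy=4,interpolation=2)
    for q in proj(c,W(p),cal[c]): cv2.circle(im,tuple(int(v*4+2) for v in q),1,(0,0,255),-1)
    m=proj(c,W(p),cal[c]).mean(0)*4;out.append(im[int(m[1]-250):int(m[1]+250),int(m[0]-200):int(m[0]+200)])
cv2.imwrite('pics/fit.png',np.hstack(out))
E
python3 fit.py
```

```text
Traceback (most recent call last):
  File "fit.py", line 14, in <module>
    r=differential_evolution(cost,[(.44,.48),(.335,.385),(.2,.5)],seed=1,maxiter=60)
  File "fit.py", line 13, in cost
    return sum(np.mean(cv2.remap(D[c],proj(c,W(p),cal[c]).astype(np.float32),None,1)) for c in D)
  File "fit.py", line 13, in <genexpr>
    return sum(np.mean(cv2.remap(D[c],proj(c,W(p),cal[c]).astype(np.float32),None,1)) for c in D)
                       ~~~~~~~~~^^^^^^^^^^^^^^^^^^^^^^^^^^^^^^^^^^^^^^^^^^^^^^^^^^^^
cv2.error: OpenCV(4.12.0) /io/opencv/modules/imgproc/src/imgwarp.cpp:1821: error: (-215:Assertion failed) ((map1.type() == CV_32FC2 || map1.type() == CV_16SC2) && map2.empty()) || (map1.type() == CV_32FC1 && map2.type() == CV_32FC1) in function 'remap'
```

```bash
python3 r.py .46 -.17 .44 .05
```

```text
(array([ 15.84,  -0.08, -26.47]), array([-0.   , -0.644,  0.005]))
```

```bash
sed -i 's/proj(c,W(p),cal\[c\]).astype(np.float32),None,1)/proj(c,W(p),cal[c]).astype(np.float32)[:,None],None,1)/' fit.py; python3 fit.py
python3 -m handwheel '[[[3.2,0,-5],[0,0,0]],[[6.4,0,-10],[0,-0.16,0]],[[9.5,0,-15],[0,-0.32,0]],[[12.6,0,-20],[0,-0.48,0]],[[15.8,0,-26],[0,-0.644,0]]]'
```

```text
[0.4592 0.3589 0.3013] 1.343150019645691 nest [0.42286827 0.34759831] axis [0.51072346 0.37490153]
t: 9.82
tool_pos: [0.4632, -0.1704, 0.4329]
tool_rot: [3.138, 0.085, -0.005]
contact_force: [-0.8, 0.2, -3.3]
opening: 0.0308
grip_force: 109.7
```

View pics/fit.png

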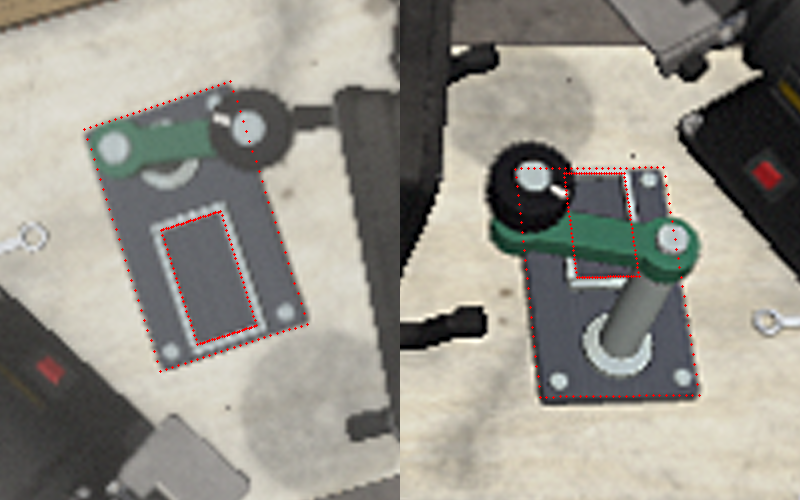

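The red outline coincides with the base and the nest inside edges in both views, so the fixture is at (0.459, 0.359) with yaw 0.30. Next I check how the block sits in the fingers.

```bash
python3 - <<'E'
from h import *
o=ctrl.get_obs();R=Ro.from_rotvec(o['tool_rot']);print(o['tool_pos'],R.as_matrix().round(3).tolist())
c=ctrl.calibration('wrist');im=ctrl.get_image('wrist')
pts=np.array([[x,y,z] for x in(-.0388,.0332) for y in(-.016,.016) for z in(-.043,.082)])
p=proj('wrist',o['tool_pos']+R.apply(pts),c);print(np.c_[pts*1000,p].round())
for q in p: cv2.circle(im,tuple(int(v) for v in q),3,(0,0,255),1)
cv2.imwrite('pics/w4.png',im)
E
python3 r.py .424 .3485 .43 .301
```

```text
[ 0.46321334 -0.17035751  0.43285597] [[0.999, 0.054, -0.003], [0.054, -0.999, -0.002], [-0.003, 0.002, -1.0]]
[[-39. -16. -43. 247. 415.]
 [-39. -16.  82. 266. 270.]
 [-39.  16. -43. 330. 415.]
 [-39.  16.  82. 308. 270.]
 [ 33. -16. -43. 240. 239.]
 [ 33. -16.  82. 264. 176.]
 [ 33.  16. -43. 338. 239.]
 [ 33.  16.  82. 310. 176.]]
(array([ -1.32, -52.13,   0.8 ]), array([ 0.009, -0.004, -0.246]))
```

View pics/w4.png

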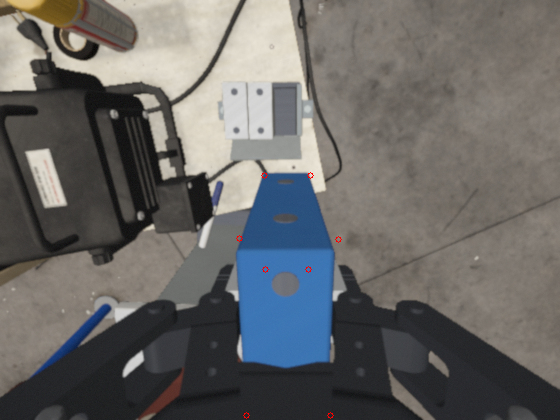

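The +x face of the block shows its top edge at row 250 (columns 238 to 331) and its bottom edge at row 174 (265 to 309). The top sits a few mm lower than I assumed, so I'll solve for it.

```bash
python3 - <<'E'
from h import *
from scipy.optimize import least_squares
o=ctrl.get_obs();R=Ro.from_rotvec(o['tool_rot']);c=ctrl.calibration('wrist')
obs=np.array([[238,250],[331,250],[264.5,174],[309.5,174]])
def P(p):
    dx,dy,zt,t=p; L=np.array([[.036,-.016,0],[.036,.016,0],[.036,-.016,.125],[.036,.016,.125]])
    return proj('wrist',o['tool_pos']+R.apply(Ro.from_euler('y',t).apply(L)+[dx,dy,zt]),c)
r=least_squares(lambda p:(P(p)-obs).ravel(),[0,0,-.04,0],x_scale=[.01,.01,.01,.1]);print(r.x,r.fun.round(1))
E
```

```text
[-0.00858231 -0.00128238 -0.03648096  0.05010247] [ 0.8 -0.   0.8  0.  -1.6 -0.  -1.5  0. ]
```

```bash
python3 -m handwheel '[[[0,-4,0.2],[0,0,-0.02]],[[-0.3,-9.5,0.3],[0,0,-0.05]],[[-0.5,-15,0.4],[0,0,-0.07]],[[-0.6,-20.5,0.4],[0,0,-0.1]],[[-0.7,-26,0.5],[0,0,-0.13]]]'
python3 -m handwheel '[[[-0.2,-5.5,0],[0,0,-0.02]],[[-0.5,-11,0],[0,0,-0.05]],[[-0.6,-16.5,0],[0,0,-0.07]],[[-0.7,-22,0],[0,-0.01,-0.1]],[[-0.7,-25,0],[0,-0.02,-0.12]]]'
python3 r.py .4273 .349 .43 .301
```

```text
t: 10.5
tool_pos: [0.4419, 0.0904, 0.4248]
tool_rot: [3.128, 0.291, 0.004]
contact_force: [1.3, -0.4, -1.4]
opening: 0.0308
grip_force: 110.0
t: 11.12
tool_pos: [0.3882, 0.3355, 0.4242]
tool_rot: [3.103, 0.482, -0.031]
contact_force: [0.7, 0.4, -3.0]
opening: 0.0311
grip_force: 110.3
(array([ 4.12, -0.1 , -0.66]), array([-0.002,  0.019,  0.007]))
```

```bash
python3 -m handwheel '[[[2,0,0],[0,0,0]],[[4.1,-0.1,0],[0,0,0]],[[4.1,-0.1,5],[0,0,0]],[[4.1,-0.1,10],[0,0,0]],[[4.1,-0.1,14],[0,0,0]]]'
python3 - <<'E'
from h import *
o=ctrl.get_obs();R=Ro.from_rotvec(o['tool_rot']);c=ctrl.calibration('wrist');im=ctrl.get_image('wrist')
t=.301;X=np.array([np.cos(t),np.sin(t)]);Y=np.array([-X[1],X[0]]);F=np.array([.4592,.3589])
def w(x,y,z): return [*(F+x*X+y*Y),z]
ne=[w(-.038+a*.042,b*.022,.025) for a in(-1,1) for b in(-1,1)]+[w(a*.09,b*.055,.015) for a in(-1,1) for b in(-1,1)]
p=proj('wrist',ne,c);print(p.round())
for q in p: cv2.circle(im,tuple(int(v) for v in q),3,(0,0,255),1)
cv2.imwrite('pics/w5.png',im)
E
python3 r.py .4273 .349 .12 .301
```

```text
t: 11.75
tool_pos: [0.4249, 0.3454, 0.281]
tool_rot: [3.103, 0.476, -0.033]
contact_force: [-0.4, 0.6, -3.0]
opening: 0.0308
grip_force: 110.5
[[302. 209.]
 [267. 209.]
 [303. 142.]
 [266. 141.]
 [326. 214.]
 [243. 214.]
 [333.  64.]
 [237.  64.]]
(array([ 1.07, -0.35, 15.41]), array([0.001, 0.031, 0.003]))
```

View pics/w5.png

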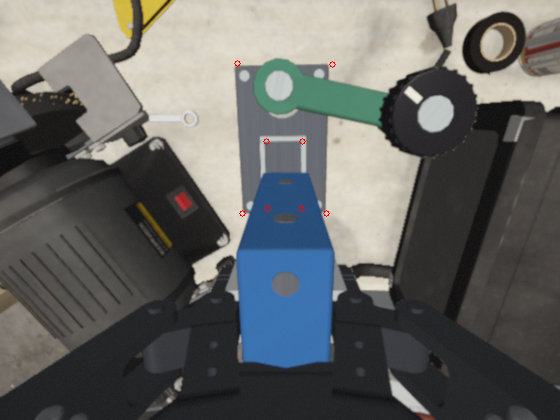

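```bash
python3 -m handwheel '[[[0.4,-0.2,5],[0,0,0]],[[0.7,-0.35,10],[0,0,0]],[[0.9,-0.35,13],[0,0,0]],[[1.1,-0.35,15],[0,0,0]],[[1.1,-0.35,15.4],[0,0,0]]]'
python3 -m handwheel '[[[0,0,0.3],[0,0,0]],[[0,0,0.6],[0,0,0]],[[0,0,0.9],[0,0,0]],[[0,0,1.1],[0,0,0]],[[0,0,1.1],[0,0,0]]]'
```

```text
t: 12.42
tool_pos: [0.4317, 0.3512, 0.1286]
tool_rot: [3.102, 0.476, -0.033]
contact_force: [-0.1, -0.2, -2.3]
opening: 0.0308
grip_force: 110.4
t: 13.05
tool_pos: [0.4314, 0.3511, 0.1178]
tool_rot: [3.102, 0.477, -0.032]
contact_force: [0.6, -0.2, -2.2]
opening: 0.0308
grip_force: 110.4
```

```bash
python3 r.py .4273 .349 .106 .301; python3 -m handwheel '[[[-0.45,0,0],[0,0,0]],[[-0.45,0,0.4],[0,0,0]],[[-0.45,0,0.7],[0,0,0]],[[-0.45,0,1.0],[0,0,0]],[[-0.45,0,1.0],[0,0,0]]]'
```

```text
(array([-0.43,  0.08,  1.19]), array([-0.   ,  0.021,  0.004]))
t: 13.68
tool_pos: [0.4268, 0.3495, 0.1075]
tool_rot: [3.102, 0.477, -0.033]
contact_force: [0.0, -0.0, -2.7]
opening: 0.0306
grip_force: 110.4
```

```bash
python3 -m handwheel '[[[0,0,0.15],[0,0,0]],[[0,0,0.3],[0,0,0]],[[0,0,0.45],[0,0,0]],[[0,0,0.6],[0,0,0]],[[0,0,0.6],[0,0,0]]]'
```

```text
t: 14.3
tool_pos: [0.4268, 0.3496, 0.1018]
tool_rot: [3.102, 0.477, -0.033]
contact_force: [0.2, 0.5, -3.7]
opening: 0.031
grip_force: 110.4
```

```bash
python3 -m handwheel '[[[0,0,0.1],[0,0,0]],[[0,0,0.2],[0,0,0]],[[0,0,0.3],[0,0,0]],[[0,0,0.3],[0,0,0]]]';python3 -m handwheel '[[[0,0,0.1],[0,0,0]],[[0,0,0.2],[0,0,0]],[[0,0,0.3],[0,0,0]],[[0,0,0.3],[0,0,0]]]'
```

```text
t: 14.8
tool_pos: [0.4268, 0.3496, 0.0989]
tool_rot: [3.102, 0.477, -0.032]
contact_force: [1.0, 1.1, -2.6]
opening: 0.0306
grip_force: 110.4
t: 15.3
tool_pos: [0.4267, 0.3496, 0.0959]
tool_rot: [3.102, 0.477, -0.032]
contact_force: [0.1, 0.9, -2.7]
opening: 0.0309
grip_force: 110.4
```

```bash
python3 -m handwheel '[[[0,0,0.1],[0,0,0]],[[0,0,0.2],[0,0,0]],[[0,0,0.2],[0,0,0]]]';python3 -m handwheel '[[[0,0,0.1],[0,0,0]],[[0,0,0.2],[0,0,0]],[[0,0,0.2],[0,0,0]]]'
```

```text
t: 15.68
tool_pos: [0.4269, 0.3497, 0.0945]
tool_rot: [3.102, 0.477, -0.032]
contact_force: [0.4, 0.1, -0.2]
opening: 0.0311
grip_force: 110.6
t: 16.05
tool_pos: [0.4274, 0.3499, 0.0942]
tool_rot: [3.102, 0.477, -0.031]
contact_force: [-2.3, -2.6, 7.7]
opening: 0.031
grip_force: 111.7
```

```bash
python3 -m handwheel '[[[0,0,0],[0,0,0]],[[0,0,0],[0,0,0]],[[0,0,0],[0,0,0]],[[0,0,0],[0,0,0]]]' 1 20
python3 -m handwheel '[[[0,0,0],[0,0,0]],[[0,0,0],[0,0,0]],[[0,0,0],[0,0,0]],[[0,0,0],[0,0,0]]]' -0.1
python3 - <<'E'
from h import *
c=ctrl.calibration('wrist');im=ctrl.get_image('wrist')
t=.301;X=np.array([np.cos(t),np.sin(t)]);Y=np.array([-X[1],X[0]]);N=np.array([.42287,.3476])
pts=[[*(N+a*.036*X+b*.016*Y),z] for a in(-1,1) for b in(-1,1) for z in(.015,.14)]
pts+=[[*(N+a*.042*X+b*.022*Y),.025] for a in(-1,1) for b in(-1,1)]
for q in proj('wrist',pts,c): cv2.circle(im,tuple(int(v) for v in q),3,(0,0,255),1)
cv2.imwrite('pics/w6.png',im)
E
```

```text
t: 16.55
tool_pos: [0.4274, 0.3499, 0.0942]
tool_rot: [3.102, 0.477, -0.031]
contact_force: [-2.5, -2.5, 8.4]
opening: 0.0307
grip_force: 111.7
t: 17.05
tool_pos: [0.4266, 0.3496, 0.0918]
tool_rot: [3.102, 0.477, -0.032]
contact_force: [-0.2, -0.1, -0.5]
opening: 0.0468
grip_force: 0.0
```

View pics/w6.png

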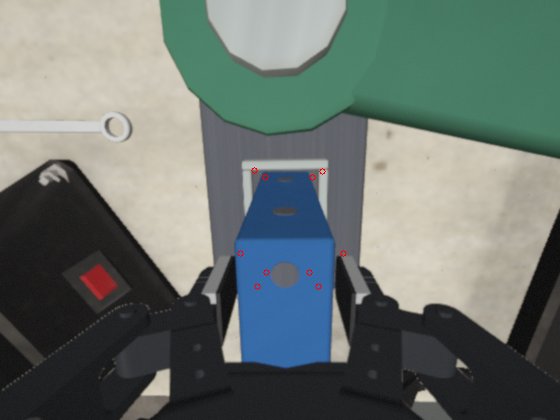

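The block stands between the nest walls, with its bottom edge at row 174 and the rim at row 168. I retreat and check the pose from the fixed cameras.

```bash
python3 -m handwheel '[[[-0.1,0,-3],[0,0,0]],[[-0.2,0,-7],[0,0,0]],[[-0.3,0,-12],[0,0,0]],[[-0.4,0,-17],[0,0,0]],[[-0.4,0,-19],[0,0.03,0]]]'
python3 r.py .580 .288 .285 1.87
python3 - <<'E'
from h import *
for n,z in(('blue_block',.015),('blue_block_top',.14)):
  for cam in('top','side'):
    ctrl.get_image(cam);print(n,cam,[(np.round(onz(cam,r['position'],z)[:2],4),round(r['score'],2)) for r in ctrl.landmark_of(cam,n)[:1]])
c=ctrl.calibration('wrist');im=ctrl.get_image('wrist');cv2.imwrite('pics/w7.png',im);json.dump({k:np.array(v).tolist() for k,v in c.items()},open('c7.json','w'))
from blue import *
m=bluemask(im);C=max(cv2.findContours(m,0,1)[0],key=cv2.contourArea)
print(cv2.approxPolyDP(C,5,True)[:,0].tolist())
t=.301;X=np.array([np.cos(t),np.sin(t)]);Y=np.array([-X[1],X[0]]);N=np.array([.42287,.3476])
print(proj('wrist',[[*(N+a*.036*X+b*.016*Y),z] for z in(.015,.14) for a in(-1,1) for b in(-1,1)],c).round().tolist())
E
```

```text
t: 17.73
tool_pos: [0.428, 0.3503, 0.286]
tool_rot: [-3.101, -0.476, -0.025]
contact_force: [-0.1, 0.3, 0.6]
opening: 0.047
grip_force: 0.0
(array([12.62, 10.5 ,  0.29]), array([ 0.011, -0.014, -1.565]))
blue_block top [(array([0.4199, 0.3454]), 0.72)]
blue_block side [(array([0.4278, 0.3528]), 0.68)]
blue_block_top top [(array([0.43  , 0.3428]), 0.9)]
blue_block_top side [(array([0.4351, 0.3441]), 0.91)]
[[295, 151], [273, 152], [268, 163], [270, 236], [301, 236], [301, 162]]
[[299.0, 209.0], [274.0, 209.0], [300.0, 153.0], [274.0, 153.0], [304.0, 244.0], [270.0, 244.0], [306.0, 167.0], [269.0, 166.0]]
```

```bash
python3 -m handwheel '[[[2,1.5,0],[0,0,-0.17]],[[5,4,0],[0,0,-0.34]],[[8,6.5,0],[0,0,-0.51]],[[11,9,0],[0,0,-0.68]],[[12.6,10.5,0],[0,0,-0.85]]]' 1 30
python3 r.py .580 .288 .207 1.87
```

```text
t: 18.8
tool_pos: [0.5796, 0.2861, 0.2817]
tool_rot: [2.627, 1.72, 0.011]
contact_force: [0.0, -0.1, 0.3]
opening: 0.0002
grip_force: 0.0
(array([ 0.15, -0.08,  7.47]), array([ 0.007, -0.003, -0.711]))
```

```bash
python3 -m handwheel '[[[0.1,0,1],[0,0,-0.17]],[[0.1,0,3],[0,0,-0.34]],[[0.1,0,5],[0,0,-0.51]],[[0.1,0,6.5],[0,0,-0.71]],[[0.1,0,7.4],[0,0,-0.71]]]'
python3 - <<'E'
from h import *
o=ctrl.get_obs();R=Ro.from_rotvec(o['tool_rot']);print(o['q'].round(2),o['tool_pos'])
A=np.array([.5107,.3749])
for f in np.linspace(-1.45,-2.9,12):
    for d in(.038,):
        P=[*(A+.092*np.array([np.cos(f),np.sin(f)])-d*np.array([np.sin(f),-np.cos(f)])),.207]
        print(round(f,2),np.round(P,3),(R.inv().apply(np.array(P)-o['tool_pos'])*100).round(1))
E
```

```text
t: 19.42
tool_pos: [0.5787, 0.2881, 0.207]
tool_rot: [1.872, 2.519, 0.008]
contact_force: [-0.5, -1.3, -0.3]
opening: -0.0
grip_force: 0.0
[0.35 0.11 1.59 0.   1.43 0.05] [0.57872476 0.28807868 0.20702908]
-1.45 [0.56  0.288 0.207] [ 0.6 -1.8 -0. ]
-1.58 [0.548 0.282 0.207] [ 0.4 -3.1 -0. ]
-1.71 [0.535 0.278 0.207] [ 0.3 -4.4 -0. ]
-1.85 [0.522 0.276 0.207] [ 0.5 -5.7 -0. ]
-1.98 [0.509 0.275 0.207] [ 0.8 -7.  -0. ]
-2.11 [0.496 0.276 0.207] [ 1.3 -8.2 -0. ]
-2.24 [0.483 0.279 0.207] [ 1.9 -9.4 -0.1]
-2.37 [0.471 0.284 0.207] [  2.7 -10.4  -0.1]
-2.5 [0.459 0.29  0.207] [  3.6 -11.4  -0.1]
-2.64 [0.449 0.297 0.207] [  4.6 -12.2  -0.1]
-2.77 [0.439 0.306 0.207] [  5.7 -12.9  -0.1]
-2.9 [0.43  0.316 0.207] [  7.  -13.4  -0.1]
```

```bash
python3 -m handwheel '[[[0.6,-1.8,0],[0,0,0]],[[0.4,-3.1,0],[0,0,0]],[[0.3,-4.4,0],[0,0,0]],[[0.5,-5.7,0],[0,0,0]],[[0.8,-7,0],[0,0,0]]]'
python3 -m handwheel '[[[0.5,-1.2,0],[0,0,0]],[[1.1,-2.4,0],[0,0,0]],[[1.9,-3.4,0],[0,0,0]],[[2.8,-4.4,0],[0,0,0]],[[3.8,-5.2,0],[0,0,0]]]'
python3 -m handwheel '[[[0.5,-0.3,0],[0,0,0]],[[1.1,-0.7,0],[0,0,0]],[[1.5,-0.8,0],[0,0,0]],[[1.5,-0.8,0],[0,0,0]]]'
```

```text
t: 20.05
tool_pos: [0.5096, 0.2754, 0.2091]
tool_rot: [1.869, 2.518, 0.013]
contact_force: [1.3, -0.3, 0.8]
opening: 0.0003
grip_force: 0.8
t: 20.68
tool_pos: [0.4484, 0.2973, 0.208]
tool_rot: [1.869, 2.519, 0.011]
contact_force: [1.3, -1.4, 0.3]
opening: -0.0002
grip_force: 0.8
t: 21.18
tool_pos: [0.437, 0.3094, 0.2079]
tool_rot: [1.869, 2.52, 0.012]
contact_force: [0.3, -0.3, 0.1]
opening: -0.0003
grip_force: 0.0
```

```bash
python3 -m handwheel '[[[0.3,-0.1,0],[0,0,0]],[[0.5,-0.1,0],[0,0,0]],[[0.5,-0.1,0],[0,0,0]]]'; python3 -m handwheel '[[[0.2,0,0],[0,0,0]],[[0.4,0,0],[0,0,0]],[[0.4,0,0],[0,0,0]]]'
python3 - <<'E'
from h import *
for cam in('top','side'):
    ctrl.get_image(cam)
    for n,z in(('knob_grip',.215),('swing_axis',.176)):print(n,cam,[(np.round(onz(cam,r['position'],z)[:2],4),round(r['score'],2)) for r in ctrl.landmark_of(cam,n)[:1]])
E
```

```text
t: 21.55
tool_pos: [0.4347, 0.3136, 0.2079]
tool_rot: [1.869, 2.519, 0.012]
contact_force: [-1.2, -1.9, 0.1]
opening: -0.0002
grip_force: 0.7
t: 21.92
tool_pos: [0.4342, 0.3153, 0.208]
tool_rot: [1.867, 2.515, 0.006]
contact_force: [-0.2, -11.1, 1.9]
opening: -0.0001
grip_force: 4.8
knob_grip top []
swing_axis top [(array([0.5101, 0.3828]), 0.75)]
knob_grip side [(array([0.4214, 0.347 ]), 0.53)]
swing_axis side [(array([0.5077, 0.3746]), 0.63)]
```

```bash
python3 -m handwheel '[[[-1,0,0],[0,0,-0.1]],[[-1.5,0,-2],[0,0,-0.25]],[[-1.5,0,-6],[0,0,-0.4]],[[0,0,-8],[0,0,-0.57]],[[1,1,-8],[0,0,-0.74]]]' -0.5 40
python3 - <<'E'
from h import *
o=ctrl.get_obs();R=Ro.from_rotvec(o['tool_rot']).as_matrix();print(o['q'].round(2),np.arctan2(R[1,0],R[0,0]))
E
python3 r.py .423 .3476 .27 2.6
```

```text
t: 22.85
tool_pos: [0.4406, 0.3312, 0.2916]
tool_rot: [0.821, 3.02, 0.017]
contact_force: [0.5, 1.1, -0.4]
opening: 0.0639
grip_force: 0.0
[ 0.51 -0.16  1.72 -0.    1.57 -0.53] 2.610955953207212
(array([2.37, 0.49, 2.15]), array([0.014, 0.008, 0.011]))
```

```bash
python3 -m handwheel '[[[1,0.2,0],[0,0,-0.17]],[[2,0.4,0],[0,0,-0.34]],[[2.4,0.5,0],[0,0,-0.51]],[[2.4,0.5,0],[0,0,-0.68]],[[2.4,0.5,0],[0,0,-0.85]]]'
python3 -m handwheel '[[[0,0,0],[0,0,-0.17]],[[0,0,0],[0,0,-0.34]],[[0,0,0],[0,0,-0.51]],[[0,0,0],[0,0,-0.68]],[[0,0,0],[0,0,-0.85]]]'
python3 -m handwheel '[[[0,0,0],[0,0,-0.17]],[[0,0,0],[0,0,-0.34]],[[0,0,0],[0,0,-0.51]],[[0,0,0],[0,0,-0.60]],[[0,0,0],[0,0,-0.60]]]'
python3 - <<'E'
from h import *
o=ctrl.get_obs();R=Ro.from_rotvec(o['tool_rot']).as_matrix();print(o['q'].round(2),np.arctan2(R[1,0],R[0,0]),o['tool_pos'])
c=ctrl.calibration('wrist');im=ctrl.get_image('wrist');cv2.imwrite('pics/w8.png',im)
print([(np.round(r['position']),round(r['score'],2),onz('wrist',r['position'],.215,c)) for r in ctrl.landmark_of('wrist','knob_grip')[:2]],proj('wrist',[[.423,.3476,.215]],c))
E
```

```text
t: 23.48
tool_pos: [0.4217, 0.3469, 0.2882]
tool_rot: [-0.498, 3.092, 0.005]
contact_force: [0.4, 0.3, -0.9]
opening: 0.064
grip_force: 0.0
t: 24.1
tool_pos: [0.4217, 0.3468, 0.2882]
tool_rot: [-1.728, 2.611, -0.002]
contact_force: [0.4, 0.3, -0.3]
opening: 0.0642
grip_force: 0.0
t: 24.72
tool_pos: [0.4217, 0.3467, 0.2882]
tool_rot: [-2.417, 1.993, -0.007]
contact_force: [0.5, 0.3, 0.0]
opening: 0.0642
grip_force: 0.0
[ 0.55 -0.17  1.73 -0.    1.57 -2.78] -1.379042818892477 [0.421696   0.34666449 0.28819128]
[(array([291., 227.]), 0.94, array([0.41810344, 0.34940054, 0.215     ]))] [[284.93227145 223.71470611]]
```

View pics/w8.png

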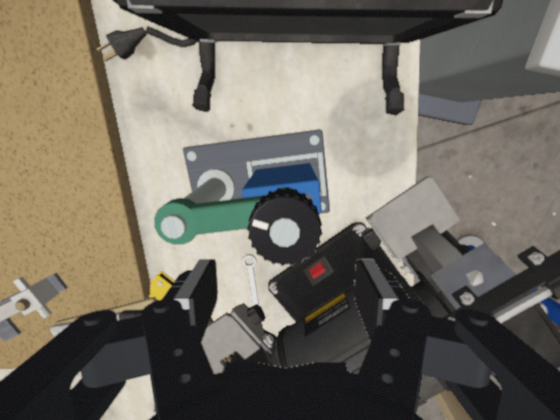

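The arm lies over the block and the knob centre is at (285,228), as predicted, midway between the open fingers. I descend and grip it.

```bash
python3 -m handwheel '[[[0,0.1,4],[0,0,-0.1]],[[0,0.1,7],[0,0,-0.15]],[[0,0.1,9],[0,0,-0.15]],[[0,0.1,9.8],[0,0,-0.15]],[[0,0.1,9.8],[0,0,-0.15]]]'
python3 -m handwheel '[[[0,0,0],[0,0,0]],[[0,0,0],[0,0,0]],[[0,0,0],[0,0,0]]]' 1 50
python3 -m handwheel '[[[0,0,0],[0,0,0.1]],[[0,0,0.05],[0,0,0.27]],[[0,0,0.08],[0,0,0.44]],[[0,0,0.1],[0,0,0.61]],[[0,0,0.12],[0,0,0.78]]]'
```

```text
t: 25.45
tool_pos: [0.4217, 0.3464, 0.1902]
tool_rot: [-2.561, 1.806, -0.008]
contact_force: [-0.2, 0.3, 0.7]
opening: 0.0639
grip_force: 0.0
t: 25.82
tool_pos: [0.4233, 0.3471, 0.1923]
tool_rot: [-2.557, 1.803, -0.012]
contact_force: [5.6, 1.7, 2.5]
opening: 0.0481
grip_force: 52.9
t: 26.45
tool_pos: [0.4224, 0.3471, 0.1911]
tool_rot: [-1.672, 2.644, -0.002]
contact_force: [1.1, 1.0, 5.0]
opening: 0.0482
grip_force: 53.4
```

```bash
for i in 1; do :; done
python3 -m handwheel '[[[0,0,0.02],[0,0,0.17]],[[0,0,0.05],[0,0,0.34]],[[0,0,0.07],[0,0,0.51]],[[0,0,0.1],[0,0,0.68]],[[0,0,0.12],[0,0,0.85]]]'
python3 -m handwheel '[[[0,0,0.02],[0,0,0.17]],[[0,0,0.05],[0,0,0.34]],[[0,0,0.07],[0,0,0.51]],[[0,0,0.1],[0,0,0.68]],[[0,0,0.12],[0,0,0.85]]]'
python3 -m handwheel '[[[0,0,0.02],[0,0,0.17]],[[0,0,0.05],[0,0,0.34]],[[0,0,0.07],[0,0,0.51]],[[0,0,0.1],[0,0,0.68]],[[0,0,0.12],[0,0,0.85]]]'
python3 - <<'E'
from h import *
o=ctrl.get_obs();print(o['q'].round(2),o['wrist_torque'].round(2))
E
```

```text
t: 27.08
tool_pos: [0.4219, 0.3472, 0.1899]
tool_rot: [-0.434, 3.1, 0.006]
contact_force: [-0.5, 2.1, 5.0]
opening: 0.0478
grip_force: 53.3
t: 27.7
tool_pos: [0.4221, 0.3472, 0.1886]
tool_rot: [0.883, 3.005, 0.013]
contact_force: [0.5, 3.2, 3.7]
opening: 0.048
grip_force: 53.2
t: 28.32
tool_pos: [0.4229, 0.3477, 0.1875]
tool_rot: [2.047, 2.376, 0.021]
contact_force: [5.2, 4.4, 2.6]
opening: 0.0482
grip_force: 53.1
[ 0.55 -0.11  1.85 -0.    1.39  0.4 ] [ 0.48 -0.1   0.03]
```

```bash
python3 -m handwheel '[[[0,0,0.02],[0,0,0.17]],[[0,0,0.05],[0,0,0.34]],[[0,0,0.07],[0,0,0.51]],[[0,0,0.1],[0,0,0.68]],[[0,0,0.12],[0,0,0.85]]]'
python3 -m handwheel '[[[0,0,0.02],[0,0,0.17]],[[0,0,0.05],[0,0,0.34]],[[0,0,0.07],[0,0,0.51]],[[0,0,0.1],[0,0,0.68]],[[0,0,0.12],[0,0,0.85]]]'
python3 - <<'E'
from h import *
o=ctrl.get_obs();print(o['q'].round(3),o['wrist_torque'].round(2),o['effort'].round(2))
E
```

```text
t: 28.95
tool_pos: [0.4241, 0.3477, 0.1864]
tool_rot: [-2.849, -1.322, -0.028]
contact_force: [9.0, 4.0, 0.0]
opening: 0.0478
grip_force: 52.9
t: 29.58
tool_pos: [0.4247, 0.3469, 0.1853]
tool_rot: [-3.136, -0.03, -0.027]
contact_force: [8.9, 1.2, 1.5]
opening: 0.0479
grip_force: 53.0
[ 0.551 -0.109  1.849 -0.004  1.384  2.104] [ 0.35 -1.21  0.42] [  3.05 -30.86 -32.02   1.01   2.    -0.98]
```

```bash
python3 -m handwheel '[[[0,0,0.02],[0,0,0.12]],[[0,0,0.04],[0,0,0.24]],[[0,0,0.06],[0,0,0.36]],[[0,0,0.06],[0,0,0.36]]]'
python3 - <<'E'
from h import *
o=ctrl.get_obs();print(o['q'].round(3),o['wrist_torque'].round(2),o['effort'].round(2))
E
python3 -m handwheel '[[[0,0,0.02],[0,0,0.1]],[[0,0,0.02],[0,0,0.2]],[[0,0,0.02],[0,0,0.2]]]'
python3 - <<'E'
from h import *
o=ctrl.get_obs();print(o['q'].round(3),o['wrist_torque'].round(2),o['effort'].round(2))
E
```

```text
t: 30.08
tool_pos: [0.4217, 0.3488, 0.185]
tool_rot: [-3.088, 0.516, -0.014]
contact_force: [-1.9, 6.1, 5.6]
opening: 0.0477
grip_force: 53.9
[ 5.540e-01 -1.100e-01  1.850e+00  2.000e-03  1.387e+00  2.456e+00] [0.79 0.3  1.19] [ -4.49 -28.42 -32.29  -1.29   0.29   1.32]
t: 30.45
tool_pos: [0.4218, 0.349, 0.1849]
tool_rot: [-3.021, 0.819, -0.014]
contact_force: [-1.2, 6.5, 4.7]
opening: 0.0477
grip_force: 54.1
[ 5.540e-01 -1.090e-01  1.850e+00  2.000e-03  1.386e+00  2.654e+00] [0.9  0.18 1.7 ] [ -5.06 -28.78 -32.11  -1.26   0.55   1.81]
```

```bash
python3 -m handwheel '[[[0,0,0],[0,0,0]],[[0,0,0],[0,0,0]],[[0,0,0],[0,0,0]],[[0,0,0],[0,0,0]]]' -0.5
python3 -m handwheel '[[[0,0,-2],[0,0,0]],[[0,0,-5],[0,0,0]],[[0,0,-10],[0,0,0]],[[-4,0,-14],[0,0,0]],[[-9,0,-16],[0,0,0]]]'
python3 - <<'E'
from h import *
for cam in('top','side'):
    im=ctrl.get_image(cam);cv2.imwrite(f'pics/{cam}9.png',im)
    for n,z in(('knob_grip',.207),('swing_axis',.176),('blue_block',.015),('spray_can',0)):print(n,cam,[(np.round(onz(cam,r['position'],z)[:2],4),round(r['score'],2)) for r in ctrl.landmark_of(cam,n)[:1]])
a=cv2.imread('pics/top9.png')[130:310,120:440];b=cv2.imread('pics/side9.png')[140:320,130:450]
cv2.imwrite('pics/z9.png',np.vstack([cv2.resize(a,(533,300),interpolation=2),cv2.resize(b,(533,300),interpolation=2)]))
o=ctrl.get_obs();print(o['q'].round(2),o['contact_force'])
E
```

```text
t: 30.95
tool_pos: [0.4215, 0.346, 0.1817]
tool_rot: [-3.025, 0.83, -0.011]
contact_force: [-0.2, -0.3, 0.4]
opening: 0.0644
grip_force: 0.0
t: 31.58
tool_pos: [0.3431, 0.3923, 0.3467]
tool_rot: [-3.018, 0.831, -0.018]
contact_force: [0.4, 0.4, -0.7]
opening: 0.0638
grip_force: 0.0
knob_grip top [(array([0.42  , 0.3499]), 0.88)]
swing_axis top [(array([ 0.5252, -0.079 ]), 0.74)]
blue_block top [(array([0.4256, 0.3442]), 0.67)]
spray_can top [(array([0.6501, 0.1086]), 0.87)]
knob_grip side [(array([0.4232, 0.3487]), 0.62)]
swing_axis side [(array([0.514 , 0.3707]), 0.77)]
blue_block side [(array([ 0.5394, -0.1273]), 0.37)]
spray_can side [(array([0.642 , 0.1013]), 0.62)]
[ 0.71 -0.24  1.71 -0.    1.67  2.82] [ 0.36867765  0.76979678 -0.32730083]
```

View pics/z9.png

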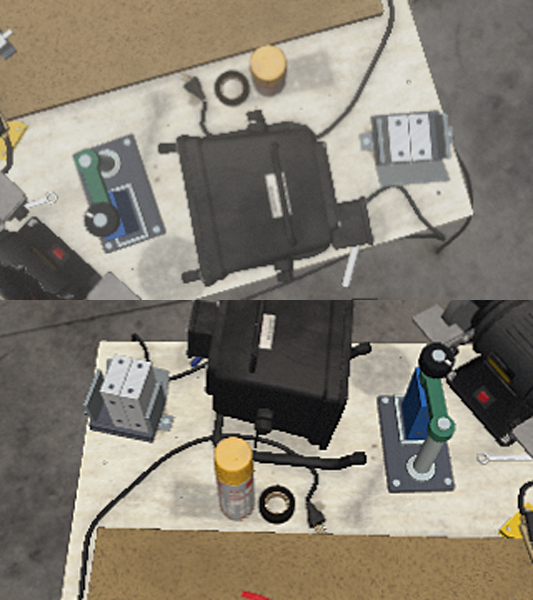

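Arm over the block at its stop with the knob at the nest centre, bare blocks and can upright, and 1.7 Nm measured at the screw stop. I hand in.

```bash
python3 -c "
from station import ctrl
print(ctrl.finish_job())"
```

```text
the job is handed in; nothing more can be done
None
```

I handed in the job at about 32 s: the blue block is in the nest under the clamp arm, which is at its stop, with the knob screwed to its hard stop (about 1.7 Nm felt, pad force not measured); the bare blocks and spray can are still standing, and no verdict was returned.

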